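Show how to dose a wash

ROBOT

A 7-joint arm with a two-finger parallel gripper is mounted at the origin on the work surface. World frame = base frame: x ahead of the robot, y to its left, z up, the work surface at z = 0. Lengths are in m, angles in degrees, forces in N, time in s.
With the tool pointing down it reaches from about 0.425 to 1.025 m from the base axis. Payload 3.6 kg.
Tool frame: the origin (TCP) lies between the finger pads, 19 mm behind the fingertips; this is the grasp point; z points along the fingers, y is the line along which they close (so a half turn about z gives the same grasp; the last joint's range is limited). The gripper opens to 85 mm and grips with 20 to 120 N. Pads are 22 mm wide; open, the fingers measure 114 mm over their backs; the gripper's body (76 mm by 85 mm) begins 54 mm behind the grasp point. The pads swing forward as they close: fully open they stand 13 mm farther back than shut.
Start: joints at [59.559, 33.873, 2.773, 92.16, -1.908, 54.013, -1.931], TCP at [0.307, -0.657, 0.25] pointing down, gripper open.
Joint ranges: [-153.93, 153.93], [-27.13, 128.08], [-72.61, 78.16], [10.71, 143.7], [-87.88, 267.88], [4.46, 118.87], [-176.78, 176.78]. Speed limits (degrees/s): [147.25, 147.25, 180, 180, 180, 180, 180].

INTERFACE

Orientations are given as [roll, pitch, yaw] about the fixed x, y, z axes, in that order (R = Rz(yaw) Ry(pitch) Rx(roll)).
In Python, from plant import r gives the robot as it stands.
- The arm moves only by the shell command python3 -m inch 'ROWS' [FORCE]. ROWS is a JSON object of lists of equal length, an entry for each row: "travel": the shift along the tool's x, y, z normalised to -1 to 1, where 1 is 0.25 m, a list of three; "twist": the turn, a rotation vector about the tool's x, y, z normalised to -1 to 1, where 1 is 180 degrees, a list of three; "gripper": the opening, from -1 (shut) to 1 (fully open). A call has 1 to 5 rows; each row is the pose to reach, as a shift and turn from the pose commanded when the call began, along the tool's axes at that moment, turning the shorter way round; what a row does not reach only later rows make up. A row lasts 1/10 s, in which the tool goes at most 50 mm and 8.59 degrees, less where a joint would pass 70% of its speed; a pose out of reach is approached as far as the arm can. A call with a number of a shift or a turn outside -1 to 1 is refused whole. A call with a gripper value outside its range is refused whole. The fingers move at their own pace and stop on an object; FORCE is the grip in N (left out, the last holds). Time passes only in rows, so rows that repeat a pose let the fingers close. It gives the time, the measured TCP pose, the force, the opening and the grip force at its end, in the units of the state.
- r.state(): the state, without advancing time (a new reading comes with each control period).
- r.read_camera(name): name is "side" or "top" or "wrist"; returns a dict with "color" (384x512x3 uint8, red, green, blue), "vertical_fov" (degrees; the focal length in pixels is half the picture's height over the tangent of half this angle, whatever the lens; pixels are square), "cx", "cy" (the principal point, pixels), "R" (3x3) and "t" (3): a world point X has camera coordinates R X + t. Camera axes: x right, y down, z forward; pixel columns grow to the right and rows downward; lengths in m; the calibration is good to about 2 mm. The wrist camera is an equidistant fisheye: a pixel r from the principal point sees the ray r / f radians off the axis. A picture is of the moment at which its call begins. There is no depth.
- r.finish_job(): hands the job in; it is judged then, once.
The state is a dict: "time_s": time; "joint_pos": joint angles; "joint_velocities": joint speeds; "effort": joint torques, N m; "ee_pos": TCP position; "eef_rot": TCP orientation; "wrist_force": force on the tool from outside, world axes, zero at the start; "wrist_torque": the same for the moment, N m; "width": finger opening in m; "grasp_force": force on a finger pad.
Only numpy, scipy, OpenCV 4.12 (cv2) and the standard library are available. Lean on these libraries where they do the work, as an engineer would, in place of code of your own. Each camera call takes 0.05 s, during which the arm holds its last target. There are 200 camera calls.

TASK

Show a newcomer how the wash is dosed by pointing down, with the fingertips just above each thing (a few centimetres at most) and still for two seconds: first at the cap of the orange detergent jug, then at the mouth of the blue dosing cup, then at the middle of the widest compartment of the detergent drawer. Finish while still pointing at that compartment. Touch and move nothing, and point at none of the other products (white jug, teal bottle, red carton): pass high over them or round them.

Things in the scene. Friction and masses are not known exactly. Their poses are not given: they have to be found in the camera images.
- orange_jug_cap (a point): Centre of the top of the orange jug's blue screw cap (cap 38 mm across, 28 mm tall), 175 mm above the counter, z up. The jug is orange plastic, 70 x 110 mm in plan, 158 mm to the top of its carrying handle, white label with a blue band; the cap stands 22 mm off the jug's middle, away from the handle. Loose, upright.
- dosing_cup_rim (a point): Centre of the open mouth, at rim height, of the blue dosing cup (72 mm across, 65 mm tall), z up. Loose and light (about 40 g), standing mouth up.
- drawer: Washing machine's detergent drawer, pulled out and lying on the counter: white open tray 200 x 200 mm, 65 mm tall, with a grey front panel 240 mm wide, 90 mm tall along its -x side. Origin: middle of the tray's underside; z up, y across the compartments. The widest one (open, empty) fills the +y half; two narrow ones (45 mm) lie on the -y side, the outer under a blue flap. Loose.
- drawer_wide (a point): Centre of the open top of the drawer's widest compartment, at the height of its walls (65 mm above the counter). Axes as the drawer's: x along the compartment, away from the grey panel, y across it, z up. Inside 192 mm along x, 94 mm along y. The panel's inner face is 100 mm away along -x and stands 25 mm above the walls.
- white_jug_cap (a point): Centre of the top of the white jug's green screw cap, 175 mm above the counter. Bystander: same shape and size as the orange jug, white with a green-banded label.
- teal_bottle_cap (a point): Centre of the top of the teal round bottle's white cap, 180 mm above the counter. Bystander: 60 mm across, paper label.
- red_carton_top (a point): Centre of the top of the red carton lying flat, 70 x 110 mm in plan, 50 mm tall, white and yellow label on top. Bystander.

How it is judged:
By the outcome, as a careful person would: the job done as asked, in the order asked, and still so for the second after the job is handed in, with the robot touching nothing.
It also fails if it takes over 58 s, if anything falls off the work surface, if the arm or the gripper's body presses on something with over 40 N, if the wrist force passes 120 N, or if a joint passes its speed limit or range.

## Working session

There is one attempt and no reset: what is moved stays moved. The work goes in short steps, Python scripts to look and compute and a shell command to move; the robot and the scene stay as the last step left them, time stands still between calls to the robot, and variables do not carry over. Pictures are saved under pics/ and viewed, at most 10 in all, crops included, and the job is handed in when it is done.

```bash
mkdir -p pics; ls; python3 - <<'E'
from plant import r
import cv2, pickle
d={}
for n in("side","top","wrist"):
    c=r.read_camera(n); d[n]=c; cv2.imwrite(f"pics/{n}0.png",c["color"][:,:,::-1])
    print(n,c["vertical_fov"],c["cx"],c["cy"],c["R"],c["t"])
pickle.dump(d,open("c0.pkl","wb"))
s=r.state(); print(s["time_s"],s["ee_pos"],s["eef_rot"],s["width"])
E
```

```text
pics
side 43.41247469409298 258.5460553702717 192.33066981354492 [[-0.88781187 -0.4601528   0.00703427]
 [-0.35901371  0.68295094 -0.63615027]
 [ 0.28792227 -0.56730717 -0.77153311]] [0.50609733 0.27813026 1.24448884]
top 42.700116999895165 247.38814930191288 192.6036239292455 [[ 0.02301276 -0.9997024  -0.00809473]
 [-0.99369071 -0.02198385 -0.10997949]
 [ 0.1097688   0.01057459 -0.99390089]] [-0.00480354  0.58085463  1.41182632]
wrist 65.70646984690485 256.1641161665525 188.60299753158333 [[ 0.42512079 -0.90513391 -0.00221798]
 [-0.87319432 -0.41076226  0.26230904]
 [-0.23833587 -0.1095763  -0.96498137]] [-0.72431111 -0.03491753  0.37915214]
0.15 [ 0.30709023 -0.65606687  0.24908681] [-1.79899643e+02  6.33321088e-03  2.50886738e+01] 0.08501531707864736
```

View pics/side0.png

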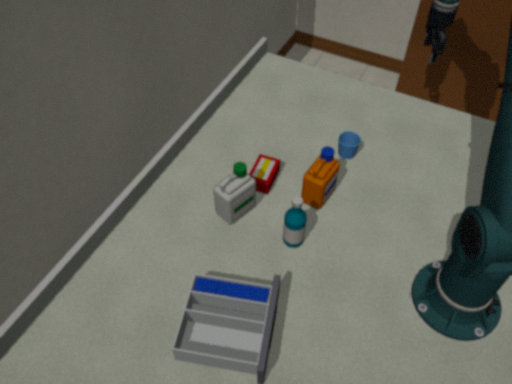

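View pics/top0.png

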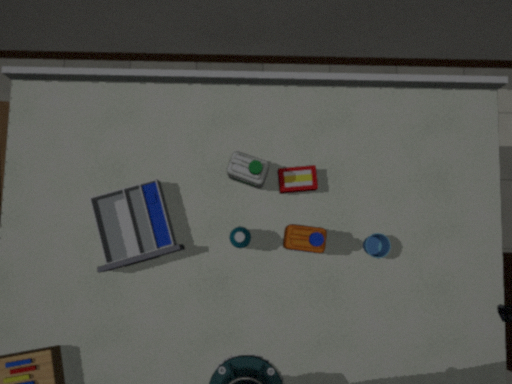

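The side view shows the orange cap at about (327,153), the cup at (348,145) and the drawer at (230,325). The top view shows the cap at (317,240), the cup at (376,245) and the drawer at (137,225), with the wide compartment on the left (+y).

```bash
cat > h.py <<'E'
import numpy as np, cv2, pickle
def f(c): return 192/np.tan(np.radians(c["vertical_fov"]/2))
def ray(c,p):
    d=np.array([(p[0]-c["cx"])/f(c),(p[1]-c["cy"])/f(c),1.]); R=np.array(c["R"])
    d=R.T@d; return -R.T@np.array(c["t"]), d/np.linalg.norm(d)
def plane(c,p,z):
    o,d=ray(c,p); return o+d*(z-o[2])/d[2]
def tri(c1,p1,c2,p2):
    o1,d1=ray(c1,p1);o2,d2=ray(c2,p2)
    s=np.linalg.lstsq(np.c_[d1,-d2],o2-o1,rcond=None)[0]
    a=o1+s[0]*d1;b=o2+s[1]*d2; return (a+b)/2,np.linalg.norm(a-b)
def proj(c,X):
    q=np.array(c["R"])@X+c["t"]; return np.array([c["cx"],c["cy"]])+f(c)*q[:2]/q[2]
E
python3 - <<'E'
from h import *
d=pickle.load(open("c0.pkl","rb"))
for n in("side","top"):
    hsv=cv2.cvtColor(d[n]["color"],cv2.COLOR_RGB2HSV)
    m=cv2.inRange(hsv,(100,110,50),(130,255,255))
    k,l,s,c=cv2.connectedComponentsWithStats(m)
    for i in range(1,k):
        if s[i,4]>15: print(n,s[i],c[i].round(1),np.median(hsv[l==i],0))
T=d["top"]["color"][:,:,::-1];S=d["side"]["color"][:,:,::-1]
R=lambda a:cv2.resize(a,(400,300),interpolation=cv2.INTER_CUBIC)
out=np.vstack([np.hstack([R(T[170:275,75:215]),R(T[210:270,310:390])]),np.hstack([R(S[264:384,155:315]),R(S[120:180,300:380])])])
cv2.imwrite("pics/z.png",out)
E
```

```text
side [339 132  21  26 436] [348.1 144.2] [104. 151. 111.]
side [321 147  13  14 141] [327.2 153.2] [111. 222. 122.]
side [ 194  277   75   25 1028] [231.3 289.1] [111. 227. 125.]
top [142 182  29  66 919] [156.  214.4] [112. 205. 100.]
top [309 233  15  13 154] [316.2 238.9] [113. 202.  99.]
top [364 234  26  23 428] [376.7 245. ] [105. 137.  84.]
top [  6 359  25   8 100] [ 18.  362.7] [111. 196.  89.]
top [ 21 381  13   3  22] [ 28.1 382.5] [111.  193.   82.5]
```

View pics/z.png

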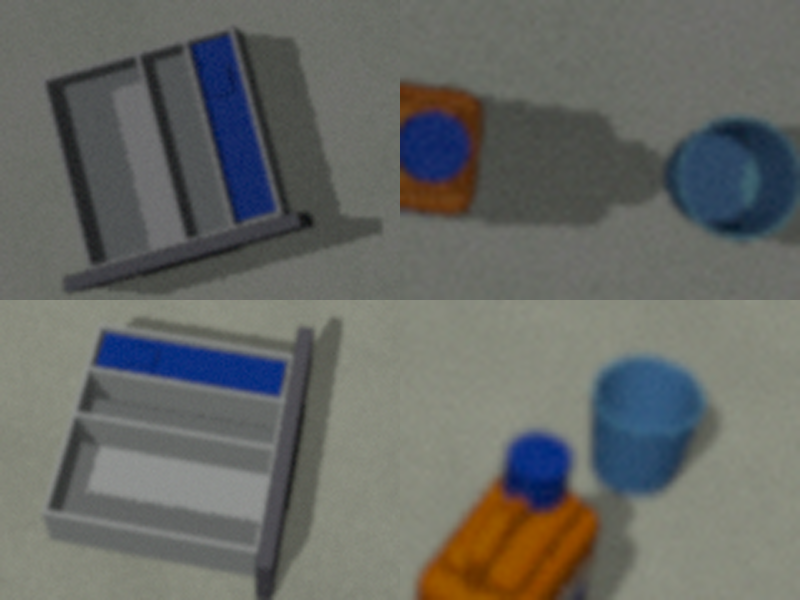

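The crops show the cap top at about (327.8,150) in the side view and (316.8,239.2) in the top view. The cup rim is at (349.4,139.2) and (376.8,245.6). The corners of the wide compartment are clear in both views.

```bash
python3 - <<'E'
from h import *
np.set_printoptions(precision=4,suppress=True)
d=pickle.load(open("c0.pkl","rb"));S,T=d["side"],d["top"]
t=lambda x,y:(75+x/2.857,170+y/2.857); s=lambda x,y:(155+x/2.5,264+(y-300)/2.5)
for n,a,b,h in [("cap",(327.8,150),(316.6,239.1),.175),("cup",(349.4,139.2),(376.7,245.3),.065),
 ("farL",s(48,515),t(50,82),.065),("farDiv",s(78,415),t(140,60),.065),("nearDiv",s(275,447),t(187,238),.065),("nearL",s(258,550),t(97,263),.065),("farR",s(103,331),t(235,31),.065),
 ("white",(240,168),(256,167),.175),("teal",(297,204),(239,236),.18)]:
    print(n,*tri(S,a,T,b),plane(S,a,h)[:2],plane(T,b,h)[:2])
E
```

```text
cap [ 0.4468 -0.1764  0.1798] 0.00045913390415426846 [ 0.4483 -0.1809] [ 0.4467 -0.1771]
cup [ 0.4349 -0.361   0.0678] 0.00037863793789073515 [ 0.4354 -0.364 ] [ 0.4352 -0.3617]
farL [0.551  0.4577 0.0499] 0.00020038018316681464 [0.5458 0.4618] [0.5497 0.4528]
farDiv [0.5755 0.3649 0.0603] 0.0022868401315151096 [0.575 0.367] [0.574  0.3632]
nearDiv [0.3956 0.3077 0.0615] 0.0030915200849285555 [0.3935 0.3087] [0.3972 0.3074]
nearL [0.3676 0.3986 0.0518] 0.005142184652858255 [0.363  0.4021] [0.3705 0.3957]
farR [0.6078 0.2718 0.0496] 0.0006913779779683912 [0.6023 0.2786] [0.6055 0.2686]
white [ 0.6355 -0.0146  0.1665] 8.54183292010435e-05 [ 0.6317 -0.0079] [ 0.6341 -0.0146]
teal [0.4489 0.0259 0.1652] 0.002908010535533798 [0.4436 0.0366] [0.45  0.026]
```

Triangulated heights agree with the text to within 5 mm for the cap and cup, and within 15 mm for the drawer walls. The three targets are:

| Target | x | y |
|---|---|---|
| Cap | .447 | -.177 |
| Cup | .435 | -.362 |
| Wide compartment | .4715 | .382 |

I'll shut the gripper, rise, and go to the cap.

```bash
python3 -m inch '{"travel":[[0,0,-0.1],[0,0,-0.2],[0,0,-0.3],[0,0,-0.4],[0,0,-0.4]],"twist":[[0,0,0],[0,0,0],[0,0,0],[0,0,0],[0,0,0]],"gripper":[-1,-1,-1,-1,-1]}'
python3 -m inch '{"travel":[[0.09,-0.1,0],[0.18,-0.2,0],[0.27,-0.3,0],[0.36,-0.4,0],[0.44,-0.5,0]],"twist":[[0,0,0],[0,0,0],[0,0,0],[0,0,0],[0,0,0]],"gripper":[-1,-1,-1,-1,-1]}'
python3 -m inch '{"travel":[[0.09,-0.1,0],[0.18,-0.2,0],[0.27,-0.3,0],[0.36,-0.4,0],[0.44,-0.5,0]],"twist":[[0,0,0],[0,0,0],[0,0,0],[0,0,0],[0,0,0]],"gripper":[-1,-1,-1,-1,-1]}'
python3 -m inch '{"travel":[[0.1,-0.11,0],[0.2,-0.22,0],[0.32,-0.36,0],[0.44,-0.5,0],[0.44,-0.5,0]],"twist":[[0,0,0],[0,0,0],[0,0,0],[0,0,0],[0,0,0]],"gripper":[-1,-1,-1,-1,-1]}'
```

```text
time_s: 0.65
ee_pos: [0.3082, -0.6585, 0.3543]
eef_rot: [179.6, -0.0, 25.1]
wrist_force: [-0.3, -1.1, 0.2]
width: 0.0126
grasp_force: 0.0
time_s: 1.15
ee_pos: [0.3543, -0.4946, 0.3487]
eef_rot: [-179.9, 0.0, 25.1]
wrist_force: [1.0, 0.4, -0.1]
width: 0.0003
grasp_force: 0.0
time_s: 1.65
ee_pos: [0.4006, -0.3349, 0.3489]
eef_rot: [-179.9, 0.0, 25.1]
wrist_force: [-0.2, -0.3, 0.3]
width: 0.0001
grasp_force: 0.0
time_s: 2.15
ee_pos: [0.4486, -0.1697, 0.3493]
eef_rot: [-179.8, -0.1, 25.8]
wrist_force: [-0.3, -0.1, 0.4]
width: -0.0001
grasp_force: 0.0
```

```bash
python3 -m inch '{"travel":[[-0.01,0.01,0.1],[-0.018,0.024,0.2],[-0.018,0.024,0.3],[-0.018,0.024,0.4],[-0.018,0.024,0.46]],"twist":[[0,0,0],[0,0,0],[0,0,0],[0,0,0],[0,0,0]],"gripper":[-1,-1,-1,-1,-1]}'
cat > look.py <<'E'
from plant import r
import sys
from h import *
n=sys.argv[1]; out=[]
for c,(x,y) in (("side",map(int,sys.argv[2:4])),("top",map(int,sys.argv[4:6]))):
    im=r.read_camera(c)["color"][:,:,::-1]
    out.append(cv2.resize(im[max(0,y-40):y+40,max(0,x-40):x+40],(400,400),interpolation=cv2.INTER_CUBIC))
cv2.imwrite(f"pics/{n}.png",np.hstack(out)); s=r.state(); print(s["time_s"],s["ee_pos"])
E
python3 look.py cap1 327 140 316 239
```

```text
time_s: 2.65
ee_pos: [0.4439, -0.1844, 0.2325]
eef_rot: [-179.8, 0.2, 25.1]
wrist_force: [0.2, 0.1, -0.0]
width: -0.0003
grasp_force: 0.0
2.75 [ 0.44331594 -0.18413982  0.23235393]
```

View pics/cap1.png

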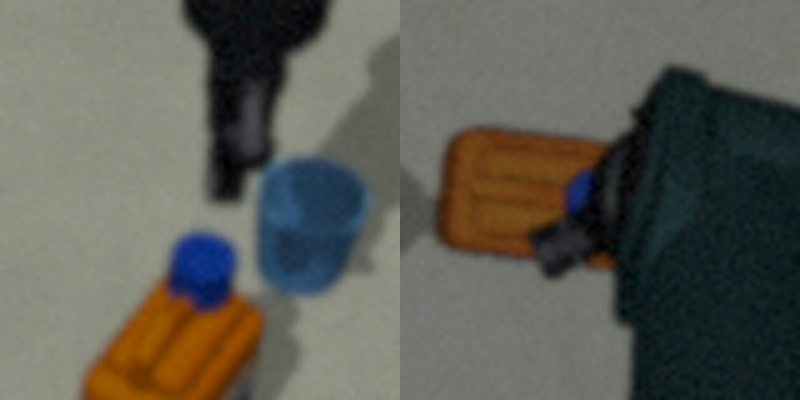

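Both views show the fingertips above the blue cap, with the tip at side pixel (331,139). They sit slightly to the -y side, so I'll correct that and lower about 16 mm.

```bash
python3 -c "
from h import *
d=pickle.load(open('c0.pkl','rb'));print([proj(d['side'],np.array([.4433,-.1841,z])) for z in (.2134,.2004)])"
python3 -m inch '{"travel":[[0.025,-0.019,0.02],[0.025,-0.019,0.04],[0.025,-0.019,0.06],[0.025,-0.019,0.06],[0.025,-0.019,0.06]],"twist":[[0,0,0],[0,0,0],[0,0,0],[0,0,0],[0,0,0]],"gripper":[-1,-1,-1,-1,-1]}'
python3 -m inch '{"travel":[[0,0,0],[0,0,0],[0,0,0],[0,0,0],[0,0,0]],"twist":[[0,0,0],[0,0,0],[0,0,0],[0,0,0],[0,0,0]],"gripper":[-1,-1,-1,-1,-1]}'
python3 look.py cap2 327 140 316 239
```

```text
[array([331.61397857, 139.93888001]), array([331.02623177, 143.35373125])]
time_s: 3.25
ee_pos: [0.4494, -0.1776, 0.2202]
eef_rot: [180.0, -0.0, 25.1]
wrist_force: [-0.1, 0.2, -0.2]
width: -0.0
grasp_force: 0.0
time_s: 3.75
ee_pos: [0.4494, -0.1775, 0.22]
eef_rot: [180.0, -0.0, 25.1]
wrist_force: [-0.9, 0.8, -0.1]
width: 0.0001
grasp_force: 0.0
3.85 [ 0.44939039 -0.17749702  0.22003942]
```

View pics/cap2.png

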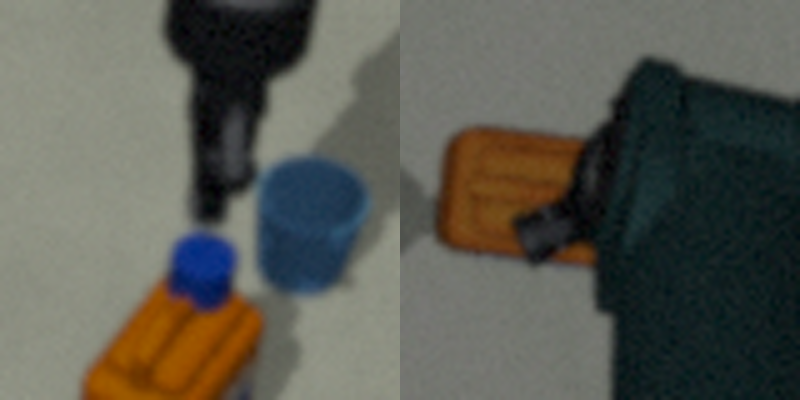

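The fingertip is centred over the cap, about 26 mm above it (tip at side pixel (329,143)). I'll hold, then go to the cup.

```bash
H='true'
python3 -m inch '{"travel":[[0,0,0],[0,0,0],[0,0,0],[0,0,0],[0,0,0]],"twist":[[0,0,0],[0,0,0],[0,0,0],[0,0,0],[0,0,0]],"gripper":[-1,-1,-1,-1,-1]}' | head -2
python3 -m inch '{"travel":[[0,0,0],[0,0,0],[0,0,0],[0,0,0],[0,0,0]],"twist":[[0,0,0],[0,0,0],[0,0,0],[0,0,0],[0,0,0]],"gripper":[-1,-1,-1,-1,-1]}' | head -2
python3 -m inch '{"travel":[[0,0,0],[0,0,0],[0,0,0],[0,0,0],[0,0,0]],"twist":[[0,0,0],[0,0,0],[0,0,0],[0,0,0],[0,0,0]],"gripper":[-1,-1,-1,-1,-1]}' | head -2
python3 -m inch '{"travel":[[0,0,0],[0,0,0],[0,0,0],[0,0,0],[0,0,0]],"twist":[[0,0,0],[0,0,0],[0,0,0],[0,0,0],[0,0,0]],"gripper":[-1,-1,-1,-1,-1]}' | head -2
python3 -m inch '{"travel":[[0,0,0],[0,0,0],[0,0,0],[0,0,0],[0,0,0]],"twist":[[0,0,0],[0,0,0],[0,0,0],[0,0,0],[0,0,0]],"gripper":[-1,-1,-1,-1,-1]}' | head -2
python3 -m inch '{"travel":[[0,0,-0.1],[0,0,-0.2],[0,0,-0.3],[0,0,-0.3],[0,0,-0.3]],"twist":[[0,0,0],[0,0,0],[0,0,0],[0,0,0],[0,0,0]],"gripper":[-1,-1,-1,-1,-1]}' | head -2
python3 -m inch '{"travel":[[-0.08,0.14,0],[-0.16,0.28,0],[-0.24,0.42,0],[-0.32,0.56,0],[-0.364,0.643,0]],"twist":[[0,0,0],[0,0,0],[0,0,0],[0,0,0],[0,0,0]],"gripper":[-1,-1,-1,-1,-1]}' | head -2
python3 -m inch '{"travel":[[0,0,0],[0,0,0],[0,0,0.1],[0,0,0.2],[0,0,0.3]],"twist":[[0,0,0],[0,0,0],[0,0,0],[0,0,0],[0,0,0]],"gripper":[-1,-1,-1,-1,-1]}' | head -3
```

```text
time_s: 4.35
ee_pos: [0.4494, -0.1775, 0.22]
time_s: 4.85
ee_pos: [0.4493, -0.1775, 0.22]
time_s: 5.35
ee_pos: [0.4494, -0.1775, 0.22]
time_s: 5.85
ee_pos: [0.4494, -0.1775, 0.22]
time_s: 6.35
ee_pos: [0.4494, -0.1775, 0.22]
time_s: 6.85
ee_pos: [0.4494, -0.1775, 0.2952]
time_s: 7.35
ee_pos: [0.4331, -0.3649, 0.2932]
time_s: 7.85
ee_pos: [0.4354, -0.3592, 0.2188]
eef_rot: [-179.9, -0.0, 25.3]
```

```bash

python3 -m inch '{"travel":[[0,0.01,0.1],[0,0.01,0.2],[0,0.01,0.3],[0,0.01,0.38],[0,0.01,0.43]],"twist":[[0,0,0],[0,0,0],[0,0,0],[0,0,0],[0,0,0]],"gripper":[-1,-1,-1,-1,-1]}'
python3 -m inch '{"travel":[[0,0,0],[0,0,0],[0,0,0],[0,0,0],[0,0,0]],"twist":[[0,0,0],[0,0,0],[0,0,0],[0,0,0],[0,0,0]],"gripper":[-1,-1,-1,-1,-1]}'
python3 look.py cup1 348 140 376 245
```

```text
time_s: 8.35
ee_pos: [0.4357, -0.3611, 0.1106]
eef_rot: [-179.8, 0.1, 25.2]
wrist_force: [-0.3, -1.1, 1.0]
width: -0.0
grasp_force: 0.0
time_s: 8.85
ee_pos: [0.4365, -0.3643, 0.1133]
eef_rot: [179.9, -0.0, 25.1]
wrist_force: [0.3, -0.3, 0.2]
width: -0.0
grasp_force: 0.0
8.95 [ 0.43630563 -0.36413262  0.11300189]
```

View pics/cup1.png

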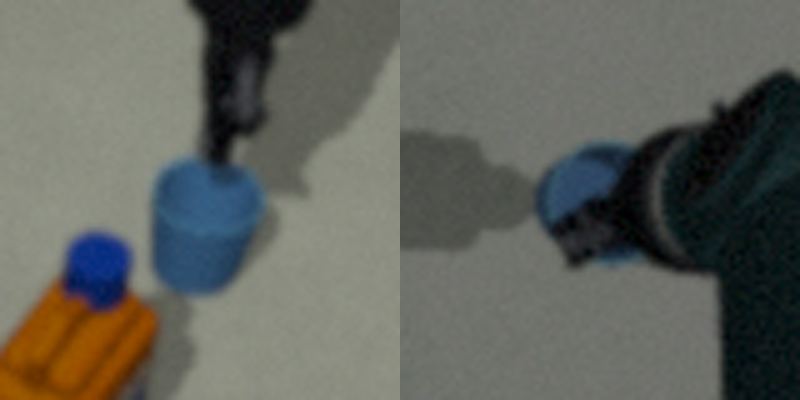

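The fingertip is about 29 mm above the cup's mouth and near its centre. I'll hold, then rise and cross high toward the drawer.

```bash
python3 -m inch '{"travel":[[0,0,0],[0,0,0],[0,0,0],[0,0,0],[0,0,0]],"twist":[[0,0,0],[0,0,0],[0,0,0],[0,0,0],[0,0,0]],"gripper":[-1,-1,-1,-1,-1]}' | head -2
python3 -m inch '{"travel":[[0,0,0],[0,0,0],[0,0,0],[0,0,0],[0,0,0]],"twist":[[0,0,0],[0,0,0],[0,0,0],[0,0,0],[0,0,0]],"gripper":[-1,-1,-1,-1,-1]}' | head -2
python3 -m inch '{"travel":[[0,0,0],[0,0,0],[0,0,0],[0,0,0],[0,0,0]],"twist":[[0,0,0],[0,0,0],[0,0,0],[0,0,0],[0,0,0]],"gripper":[-1,-1,-1,-1,-1]}' | head -2
python3 -m inch '{"travel":[[0,0,0],[0,0,0],[0,0,0],[0,0,0],[0,0,0]],"twist":[[0,0,0],[0,0,0],[0,0,0],[0,0,0],[0,0,0]],"gripper":[-1,-1,-1,-1,-1]}' | head -2
python3 -m inch '{"travel":[[0,0,0],[0,0,0],[0,0,0],[0,0,0],[0,0,0]],"twist":[[0,0,0],[0,0,0],[0,0,0],[0,0,0],[0,0,0]],"gripper":[-1,-1,-1,-1,-1]}' | head -2
python3 -m inch '{"travel":[[0,0,-0.1],[0,0,-0.22],[0,0,-0.35],[0,0,-0.48],[0,0,-0.62]],"twist":[[0,0,0],[0,0,0],[0,0,0],[0,0,0],[0,0,0]],"gripper":[-1,-1,-1,-1,-1]}' | head -2
python3 -m inch '{"travel":[[0,0,-0.13],[0,0,-0.26],[0,0,-0.39],[0,0,-0.52],[0,0,-0.62]],"twist":[[0,0,0],[0,0,0],[0,0,0],[0,0,0],[0,0,0]],"gripper":[-1,-1,-1,-1,-1]}' | head -3
python3 -m inch '{"travel":[[0.06,-0.07,0],[0.12,-0.14,0],[0.19,-0.22,0],[0.26,-0.3,0],[0.33,-0.38,0]],"twist":[[0,0,0],[0,0,0],[0,0,0],[0,0,0],[0,0,0]],"gripper":[-1,-1,-1,-1,-1]}' | head -3
```

```text
time_s: 9.45
ee_pos: [0.4361, -0.3639, 0.1124]
time_s: 9.95
ee_pos: [0.4362, -0.3639, 0.1125]
time_s: 10.45
ee_pos: [0.4362, -0.3639, 0.1125]
time_s: 10.95
ee_pos: [0.4362, -0.3639, 0.1125]
time_s: 11.45
ee_pos: [0.4362, -0.3639, 0.1125]
time_s: 11.95
ee_pos: [0.4357, -0.3636, 0.2685]
time_s: 12.45
ee_pos: [0.4362, -0.364, 0.4248]
eef_rot: [179.9, -0.1, 25.1]
time_s: 12.95
ee_pos: [0.4704, -0.2418, 0.4224]
eef_rot: [-180.0, 0.0, 25.1]
```

```bash
python3 -m inch '{"travel":[[0.06,-0.07,0],[0.12,-0.14,0],[0.19,-0.22,0],[0.26,-0.3,0],[0.33,-0.38,0]],"twist":[[0,0,0],[0,0,0],[0,0,0],[0,0,0],[0,0,0]],"gripper":[-1,-1,-1,-1,-1]}' | head -3
python3 -m inch '{"travel":[[0.06,-0.07,0],[0.12,-0.14,0],[0.19,-0.22,0],[0.26,-0.3,0],[0.33,-0.38,0]],"twist":[[0,0,0],[0,0,0],[0,0,0],[0,0,0],[0,0,0]],"gripper":[-1,-1,-1,-1,-1]}' | head -3
python3 -m inch '{"travel":[[0.026,-0.1,0],[0.052,-0.2,0],[0.08,-0.3,0],[0.106,-0.4,0],[0.133,-0.5,0]],"twist":[[0,0,0],[0,0,0],[0,0,0],[0,0,0],[0,0,0]],"gripper":[-1,-1,-1,-1,-1]}' | head -3
python3 -m inch '{"travel":[[0.026,-0.1,0],[0.052,-0.2,0],[0.08,-0.3,0],[0.106,-0.4,0],[0.133,-0.5,0]],"twist":[[0,0,0],[0,0,0],[0,0,0],[0,0,0],[0,0,0]],"gripper":[-1,-1,-1,-1,-1]}' | head -3
python3 -m inch '{"travel":[[0.026,-0.1,0],[0.052,-0.2,0],[0.08,-0.3,0],[0.106,-0.4,0],[0.133,-0.5,0]],"twist":[[0,0,0],[0,0,0],[0,0,0],[0,0,0],[0,0,0]],"gripper":[-1,-1,-1,-1,-1]}' | head -3
python3 -m inch '{"travel":[[0,0,0],[0,0,0],[0,0,0.1],[0,0,0.2],[0,0,0.3]],"twist":[[0,0,0],[0,0,0],[0,0,0],[0,0,0],[0,0,0]],"gripper":[-1,-1,-1,-1,-1]}' | head -3
python3 -c "
from plant import r
s=r.state();print(s['ee_pos'],s['joint_pos'])"
```

```text
time_s: 13.45
ee_pos: [0.5049, -0.1208, 0.4224]
eef_rot: [-180.0, 0.0, 25.1]
time_s: 13.95
ee_pos: [0.5393, 0.0001, 0.4223]
eef_rot: [180.0, 0.0, 25.1]
time_s: 14.45
ee_pos: [0.516, 0.1273, 0.4224]
eef_rot: [180.0, 0.0, 25.1]
time_s: 14.95
ee_pos: [0.4932, 0.2545, 0.4223]
eef_rot: [180.0, 0.0, 25.1]
time_s: 15.45
ee_pos: [0.4704, 0.3817, 0.4223]
eef_rot: [180.0, 0.0, 25.1]
time_s: 15.95
ee_pos: [0.4719, 0.379, 0.3468]
eef_rot: [179.9, -0.0, 24.9]
[0.47185458 0.37896858 0.34679658] [ -22.75972861   21.53702188  -27.44404767  101.40484457   11.39389012
   59.79708783 -119.41164023]
```

```bash
python3 -m inch '{"travel":[[0,0,0.12],[0,0,0.24],[0,0,0.36],[0,0,0.48],[0,0,0.6]],"twist":[[0,0,0],[0,0,0],[0,0,0],[0,0,0],[0,0,0]],"gripper":[-1,-1,-1,-1,-1]}' | head -3
python3 -m inch '{"travel":[[0,0,0.08],[0,0,0.16],[0,0,0.24],[0,0,0.3],[0,0,0.33]],"twist":[[0,0,0],[0,0,0],[0,0,0],[0,0,0],[0,0,0]],"gripper":[-1,-1,-1,-1,-1]}'
python3 -m inch '{"travel":[[0,0,0],[0,0,0],[0,0,0],[0,0,0],[0,0,0]],"twist":[[0,0,0],[0,0,0],[0,0,0],[0,0,0],[0,0,0]],"gripper":[-1,-1,-1,-1,-1]}'
python3 look.py dr1 225 320 130 225
```

```text
time_s: 16.45
ee_pos: [0.472, 0.3789, 0.1965]
eef_rot: [179.9, -0.0, 24.9]
time_s: 16.95
ee_pos: [0.4711, 0.3792, 0.1137]
eef_rot: [179.9, 0.1, 25.0]
wrist_force: [0.7, 0.3, 0.6]
width: -0.0002
grasp_force: 0.0
time_s: 17.45
ee_pos: [0.4711, 0.3813, 0.1156]
eef_rot: [-180.0, -0.1, 25.1]
wrist_force: [-0.2, 0.6, 0.1]
width: 0.0002
grasp_force: 0.0
17.55 [0.47094174 0.38117925 0.11534995]
```

View pics/dr1.png

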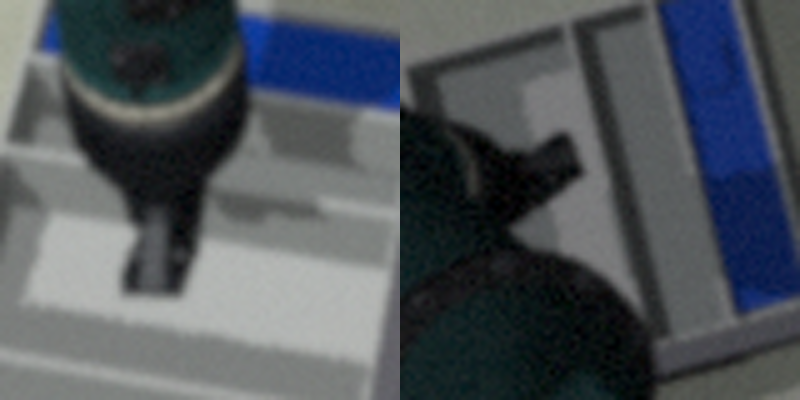

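The fingertips are over the middle of the wide compartment, about 31 mm above its walls. I'll lower 8 mm, hold, and hand in.

```bash
python3 -m inch '{"travel":[[0,0,0.01],[0,0,0.02],[0,0,0.03],[0,0,0.03],[0,0,0.03]],"twist":[[0,0,0],[0,0,0],[0,0,0],[0,0,0],[0,0,0]],"gripper":[-1,-1,-1,-1,-1]}' | head -2
python3 -m inch '{"travel":[[0,0,0],[0,0,0],[0,0,0],[0,0,0],[0,0,0]],"twist":[[0,0,0],[0,0,0],[0,0,0],[0,0,0],[0,0,0]],"gripper":[-1,-1,-1,-1,-1]}' | head -2
python3 -m inch '{"travel":[[0,0,0],[0,0,0],[0,0,0],[0,0,0],[0,0,0]],"twist":[[0,0,0],[0,0,0],[0,0,0],[0,0,0],[0,0,0]],"gripper":[-1,-1,-1,-1,-1]}' | head -2
python3 -m inch '{"travel":[[0,0,0],[0,0,0],[0,0,0],[0,0,0],[0,0,0]],"twist":[[0,0,0],[0,0,0],[0,0,0],[0,0,0],[0,0,0]],"gripper":[-1,-1,-1,-1,-1]}' | head -2
python3 -m inch '{"travel":[[0,0,0],[0,0,0],[0,0,0],[0,0,0],[0,0,0]],"twist":[[0,0,0],[0,0,0],[0,0,0],[0,0,0],[0,0,0]],"gripper":[-1,-1,-1,-1,-1]}' | head -2
python3 -m inch '{"travel":[[0,0,0],[0,0,0],[0,0,0],[0,0,0],[0,0,0]],"twist":[[0,0,0],[0,0,0],[0,0,0],[0,0,0],[0,0,0]],"gripper":[-1,-1,-1,-1,-1]}' | head -2
python3 -m inch '{"travel":[[0,0,0],[0,0,0],[0,0,0],[0,0,0],[0,0,0]],"twist":[[0,0,0],[0,0,0],[0,0,0],[0,0,0],[0,0,0]],"gripper":[-1,-1,-1,-1,-1]}'
python3 -c "
from plant import r
print(r.finish_job())"
```

```text
time_s: 18.05
ee_pos: [0.4707, 0.381, 0.1073]
time_s: 18.55
ee_pos: [0.4708, 0.3811, 0.1075]
time_s: 19.05
ee_pos: [0.4709, 0.381, 0.1075]
time_s: 19.55
ee_pos: [0.4708, 0.3811, 0.1075]
time_s: 20.05
ee_pos: [0.4708, 0.3811, 0.1075]
time_s: 20.55
ee_pos: [0.4708, 0.381, 0.1075]
time_s: 21.05
ee_pos: [0.4708, 0.3811, 0.1075]
eef_rot: [-180.0, -0.0, 25.1]
wrist_force: [-0.3, -0.7, 0.3]
width: -0.0001
grasp_force: 0.0
the job is handed in; nothing more can be done
None
```

I pointed for over two seconds each at the orange jug's cap, the dosing cup's mouth and the drawer's widest compartment, in that order, about 25–30 mm above each, and handed in at 21 s still pointing at the compartment, with no sign of contact in the force readings.

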